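# Return a pipe socket from the tilted bin to its row

### The job

Take the long-necked pipe socket out of the tilted returns bin, reaching in aslant under the blue rack beam, and leave the short plug in the bin. Stand the socket upright on its hexagonal collar, open neck up, in the middle of the empty rubber pad in the row of sockets. Set it down gently, without pressing hard or letting it drop, and do not disturb the plug or the sockets already standing there.

Things in the scene. Friction and masses are not known exactly. Their poses are not given: they have to be found in the camera images.
- socket: Iron pipe socket to move, 100 mm long, 0.55 kg: hexagonal collar 62 mm across flats (72 corners), 40 mm high; then an octagonal neck 46 mm across flats, 60 mm long, open end. Lies on a collar flat in the left or right half of the bin, foot against the rear wall, neck 30 deg above level towards the robot. Origin: centre of collar foot; z axis towards the open end; neck flats face x and y.
- socket_neck (a point): Point on the socket's axis in the middle of its neck, 72 mm from the foot: the place to grip, across the two flats that face its y axis (46 mm).
- plug: Short hexagonal pipe plug lying beside the socket in the bin in the same way: the same collar (62 mm across flats, 40 mm) with only an 18 mm long, 40 mm thick round stub. Origin: centre of the collar's foot; z axis towards the stub. It stays in the bin.
- bin: Fixed grey returns bin. Origin on the table; x away from the robot, y along the bin, z up. Floor slopes down 30 deg towards +x to its lowest inner edge at x 60, z 20 mm (rear wall, 62 mm high); from there it rises 160 mm along the slope towards -x, to a front lip only 14 mm high. Inside width 300 mm, side walls 45 mm. Axis of things lying in it is 31 mm off the floor.
- bin_beam (a point): Middle of the fixed blue rack beam over the bin: level along the bin's y, 44 mm thick in x, 50 mm high, underside 225 mm above the table, on two 40 x 26 mm posts 177 mm to either side. It is straight above the socket, so the tool must come in under it, leaning back to the robot's side. Axes as the bin's.
- row: Fixed plywood board 130 x 400 x 6 mm with three places in a row along its y axis, 125 mm apart: two taken by standing sockets, one by the empty pad (which is which varies). Origin: centre of its underside, on the table.
- pad: Fixed black rubber pad 110 x 110 x 3 mm on the board, with nothing on it. Origin: centre of its underside, at the board's top face; its top is at z = +3 mm, about 9 mm above the table.
- socket_a: Bystander, a socket like the one to move (100 mm long, collar 62 mm across flats), standing neck up on the board. Origin: centre of its foot, z axis up.
- socket_b: Bystander, a socket like the one to move (100 mm long, collar 62 mm across flats), standing neck up on the board. Origin: centre of its foot, z axis up.
Mind the look-alikes: they are no part of the job. Leave any turquoise look-alike of the socket alone.

How it is judged:
On the way:
1. the socket is lifted out of the bin in the gripper, more than 150 mm from where it lay, nothing else touching it (distance of socket from where it was at the start of the episode above 0.15 m and contact force between the fingers and socket above 1 N and contact force between socket and bin below 0.1 N and contact force between socket and pad below 0.1 N and height (world z) of socket above 0.03 m), for 0.2 s.
At the end, for the whole second after the job is handed in: The socket stands at rest on the pad, upright within 3.4 degrees with its neck up, its collar's centre within 18 mm of the pad's centre and its foot on the pad; the plug is within 30 mm of where it lay in the bin, and the two other sockets still stand within 15 mm of where they were (horizontal distance between socket and pad below 0.018 m and angle between socket's own z axis and vertical below 0.06 rad and z of socket in the frame of pad between 0 and 0.007 m and linear speed of socket below 0.02 m/s and distance of plug from where it was at the start of the episode below 0.03 m and distance of each of socket_a, socket_b from where it was at the start of the episode below 0.015 m and angle between each of socket_a, socket_b's own z axis and vertical below 0.1 rad); the robot touches nothing.
It fails at once if the socket is pressed or banged onto the pad with more than 30 N (contact force between socket and pad above 30 N).
It fails at once if the socket is dropped: it moves faster than 0.35 m/s with no finger on it (contact force between the fingers and socket below 0.01 N and linear speed of socket above 0.35 m/s).
It fails at once if the plug is shifted more than 30 mm (distance of plug from where it was at the start of the episode above 0.03 m).
It fails at once if a standing socket is knocked over or shoved more than 15 mm (angle between any of socket_a, socket_b's own z axis and vertical above 0.3 rad or distance of any of socket_a, socket_b from where it was at the start of the episode above 0.015 m).
It also fails if it takes over 54 s, if anything falls off the work surface, if the arm or the gripper's body presses on something with over 40 N, if the wrist force passes 120 N, or if a joint passes its speed limit or range.

### The arm

A 7-joint arm with a two-finger parallel gripper is mounted at the origin on the work surface. World frame = base frame: x ahead of the robot, y to its left, z up, the work surface at z = 0. Lengths are in m, angles in rad, forces in N, time in s.
With the tool pointing down it reaches from about 0.35 to 0.9 m from the base axis. Payload 8.1 kg.
Tool frame: the origin (TCP) lies at the very end of the fingers, on their centre line; the grasp point (between the pads) lies 19 mm behind it (env.tcp_to_grasp is the distance from the TCP to the grasp point, in m); z points along the fingers, y is the line along which they close (so a half turn about z gives the same grasp; the last joint's range is limited). The gripper opens to 92 mm and grips with 3 to 60 N. Pads are 19 mm wide; open, the fingers measure 130 mm over their backs; the gripper's body (75 mm by 190 mm) begins 47 mm behind the grasp point.
Start: joints at [1.229, 0.434, 0.025, 1.573, -0.012, 1.134, -0.075], TCP at [0.148, -0.607, 0.227] pointing down, gripper open.
Joint ranges: [-2.62, 2.62], [-0.44, 2.09], [-1.27, 1.32], [0.08, 2.57], [-1.32, 4.46], [0.12, 2], [-2.74, 2.74]. Speed limits (rad/s): [2.22, 2.22, 3.01, 3.01, 3.14, 3.14, 3.14].

### API

Orientations are given as a 3x3 rotation matrix whose columns are the frame's x, y, z axes.
In Python, from workcell import sensors, viewer, ticket, look_for, env gives the robot as it stands.
- The arm moves only by the tool jog_arm, never from a script. Its argument "steps" is a list of rows, each a list of 3 entries, a list of its own where there are three numbers: the opening, from 0 (shut) to 1 (fully open), then the shift along the world's x, y, z in cm, then the turn, a rotation vector about the world's x, y, z in degrees. A call has 1 to 12 rows; each row is the pose to reach, as a shift and turn from the pose commanded when the call began; what a row does not reach only later rows make up. A row lasts 1/12 s, in which the tool goes at most 41.7 mm and 7.16 degrees, less where a joint would pass 70% of its speed; a pose out of reach is approached as far as the arm can. A call with a gripper value outside its range is refused whole. The fingers move at their own pace and stop on an object; "grip_force" is the grip in N (left out, the last holds). Time passes only in rows, so rows that repeat a pose let the fingers close. It gives the time, the measured TCP pose, the force, the opening and the grip force at its end, in the units of the state.
- sensors.state(): the state, without advancing time (a new reading comes with each control period).
- viewer.grab_frame(name): name is "side" or "top" or "wrist"; returns the picture (384x512x3 uint8, red, green, blue); there is no depth.
- viewer.camera_info(name): a dict with "fx", "fy", "cx", "cy" (pixels), "position" and "rotation" of the camera in the world; the wrist camera has in their place "T_tool_cam" (4x4, takes a point from camera to tool coordinates, whose origin is the TCP and whose axes are the flange's). Camera axes: x right, y down, z forward; pixel columns grow to the right and rows downward; lengths in m; the calibration is good to about 2 mm. A picture is of the moment at which its call begins: read the wrist's pose just before it. camera_info takes no time and is no camera call.
- ticket.hand_in(): hands the job in; it is judged then, once.
Trained networks look in the newest picture that a camera, given by its name, has taken for a name from the list of things; names that differ only in an ending like _2 or _b are one class to them, and where a whole thing is asked for, a point or a joint stands for the part that bears it (a point fixed in the world has none). Each returns a list of dicts, best first, with "confidence" (0 to 1); they miss things now and then, are a little off and sometimes report something else, mostly with a low value. They report only what shows in the picture. A call takes as long as a camera call. They do not tell look-alikes from the thing itself.
- look_for(label, camera): "bbox" ([left, top, right, bottom] in pixels, round what is visible of it).
The state is a dict: "time_s": time; "joint_positions": joint angles; "dq": joint speeds; "joint_efforts": joint torques, N m; "position": TCP position; "orientation": TCP orientation; "contact_force": force on the tool from outside, world axes, zero at the start; "wrist_torque": the same for the moment, N m; "grip_width": finger opening in m; "grip_force": force on a finger pad.
Only numpy, scipy, OpenCV 4.12 (cv2) and the standard library are available. Lean on these libraries where they do the work, as an engineer would, in place of code of your own. Each camera call takes 0.05 s, during which the arm holds its last target. There are 200 camera calls.

## Working session

There is one attempt and no reset: what is moved stays moved. The work goes in short steps, Python scripts to look and compute and a tool call to move; the robot and the scene stay as the last step left them, time stands still between calls to the robot, and variables do not carry over. Pictures are saved under pics/ and viewed, at most 10 in all, crops included, and the job is handed in when it is done.

Besides the shell and the picture viewer there is one more tool, called after ">>>" by a JSON object that holds its "name" and its "arguments". jog_arm: Moves the arm, as the interface text tells. Its arguments: {"type":"object","properties":{"steps":{"type":"array","items":{"type":"array"}},"grip_force":{"type":"number"}},"required":["steps"]}

```bash
mkdir -p pics; ls; python3 - <<'E'
from workcell import sensors, viewer, ticket, look_for, env
import cv2,numpy as np
np.set_printoptions(precision=4,suppress=True)
s=sensors.state();print(s['time_s'],s['position'],s['orientation'],s['grip_width'])
for c in("side","top"):
    im=viewer.grab_frame(c);cv2.imwrite(f"pics/{c}0.png",im[:,:,::-1])
    i=viewer.camera_info(c);print(c,i)
    for l in("socket","plug","bin","bin_beam","row","pad"):
        print(l,[(np.round(d['bbox']).tolist(),round(d['confidence'],2)) for d in look_for(l,c)])
print(viewer.camera_info("wrist"))
a=cv2.imread("pics/side0.png");b=cv2.imread("pics/top0.png")
E
```

```text
pics
0.0 [ 0.1476 -0.6068  0.226 ] [[ 0.9716  0.2365 -0.0005]
 [ 0.2365 -0.9716  0.0015]
 [-0.0002 -0.0015 -1.    ]] 0.09177384589421804
side {'fx': 406.9594495621227, 'fy': 406.9594495621227, 'cx': 251.99797162453697, 'cy': 199.36369652207605, 'position': array([-0.0504,  0.7462,  0.7593]), 'rotation': array([[-0.74  , -0.3689,  0.5625],
       [-0.6725,  0.3877, -0.6304],
       [ 0.0145, -0.8447, -0.535 ]])}
socket [([136.0, 318.0, 185.0, 363.0], 0.79), ([352.0, 178.0, 374.0, 209.0], 0.74), ([296.0, 197.0, 321.0, 240.0], 0.74), ([192.0, 211.0, 230.0, 238.0], 0.68)]
plug [([160.0, 230.0, 189.0, 260.0], 0.86)]
bin [([128.0, 148.0, 261.0, 302.0], 0.55), ([192.0, 210.0, 229.0, 242.0], 0.54)]
bin_beam [([127.0, 145.0, 261.0, 302.0], 0.93), ([192.0, 209.0, 230.0, 236.0], 0.46)]
row [([276.0, 197.0, 385.0, 255.0], 0.64)]
pad [([320.0, 202.0, 358.0, 228.0], 0.96)]
top {'fx': 373.04270085051417, 'fy': 373.04270085051417, 'cx': 250.25174780619233, 'cy': 200.14124114659916, 'position': array([0.4346, 0.0591, 1.1966]), 'rotation': array([[ 0.0105, -0.9874,  0.1581],
       [-0.9999, -0.0101,  0.0037],
       [-0.002 , -0.1581, -0.9874]])}
socket [([379.0, 245.0, 410.0, 269.0], 0.91), ([112.0, 228.0, 149.0, 254.0], 0.79), ([132.0, 154.0, 279.0, 230.0], 0.72), ([227.0, 180.0, 246.0, 199.0], 0.62)]
plug [([186.0, 182.0, 202.0, 190.0], 0.61)]
bin []
bin_beam [([131.0, 155.0, 280.0, 228.0], 0.7)]
row [([287.0, 216.0, 414.0, 281.0], 0.55)]
pad [([330.0, 227.0, 370.0, 268.0], 0.62), ([131.0, 151.0, 282.0, 226.0], 0.6)]
{'fx': 282.84206450380765, 'fy': 282.84206450380765, 'cx': 255.48843256302158, 'cy': 188.73584865171796, 'T_tool_cam': array([[-0.0007, -0.9688, -0.2479,  0.0657],
       [ 1.    , -0.0008, -0.0001, -0.0002],
       [-0.0001, -0.2479,  0.9688, -0.1583],
       [ 0.    ,  0.    ,  0.    ,  1.    ]])}
```

View pics/top0.png

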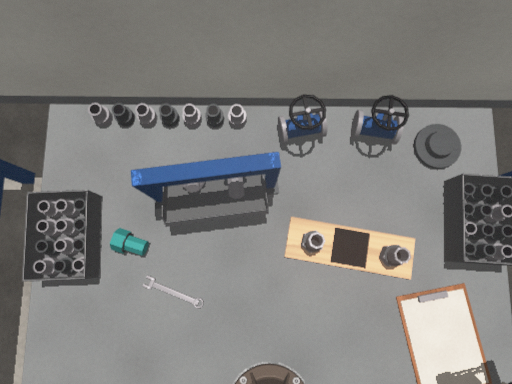

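View pics/side0.png

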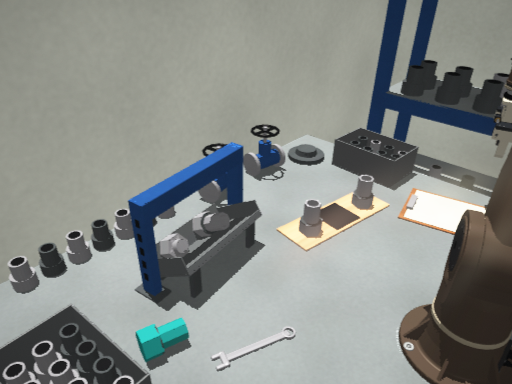

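Side view: the grey things in the bin are a short one at (175,245) and a long-necked one at (211,224). The turquoise look-alike lies at (162,338), two sockets stand at (308,218) and (363,193), and the empty pad is at (339,215). The long-necked grey one at (211,224) is the target because of its longer neck and because it lies in the bin. In the top view it is at (236,188). I'll confirm this in enlarged crops.

```bash
python3 - <<'E'
import cv2,numpy as np
a=cv2.imread("pics/side0.png");b=cv2.imread("pics/top0.png")
cv2.imwrite("pics/c_side.png",cv2.resize(a[140:310,120:275],None,fx=3.5,fy=3.5,interpolation=cv2.INTER_CUBIC))
cv2.imwrite("pics/c_top.png",cv2.resize(b[145:285,125:290],None,fx=4,fy=4,interpolation=cv2.INTER_CUBIC))
E
```

```text
(no output)
```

View pics/c_side.png

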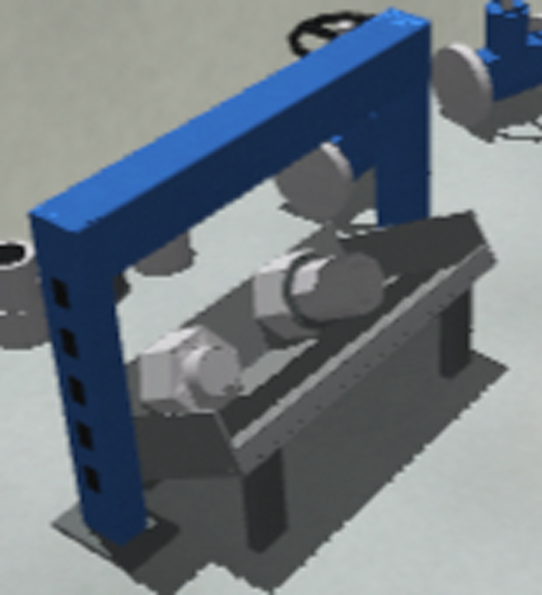

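View pics/c_top.png

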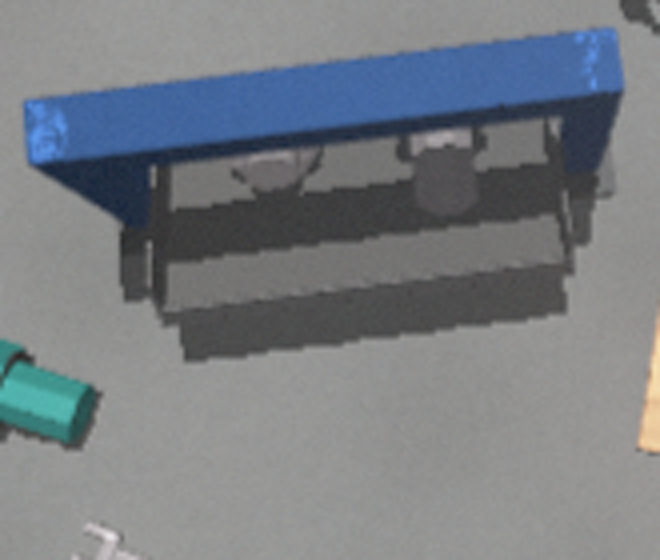

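The crops confirm it: the right grey thing, end of neck near side crop (350,288) and top crop (446,200), has the long neck, so it is the socket. The left one is the stubby plug. I'll fit the bin pose from the beam corners, wall corners and neck.

```bash
cat > h.py <<'E'
import numpy as np
from workcell import viewer
def proj(P,c):
    i=viewer.camera_info(c);p=(np.atleast_2d(P)-i['position'])@i['rotation']
    return np.c_[i['fx']*p[:,0]/p[:,2]+i['cx'],i['fy']*p[:,1]/p[:,2]+i['cy']]
def ray(px,c,z):
    i=viewer.camera_info(c);d=i['rotation']@np.array([(px[0]-i['cx'])/i['fx'],(px[1]-i['cy'])/i['fy'],1])
    return i['position']+d*(z-i['position'][2])/d[2]
def Rz(a): return np.array([[np.cos(a),-np.sin(a),0],[np.sin(a),np.cos(a),0],[0,0,1]])
E
cat > fit.py <<'E'
from h import *
import cv2
from scipy.optimize import least_squares
np.set_printoptions(precision=4,suppress=True)
S=lambda *p:np.array(p)/3.5+[120,140]-.36
T=lambda *p:np.array(p)/4+[125,145]-.37
a=-.8660254
def model(v):
    x,y,w,bx,L,sy=v
    B=np.array([[bx-.022,L,.275],[bx+.022,L,.275],[bx-.022,-L,.275],[bx+.022,-L,.275]])
    W=np.array([[-.0786+.0225,.150,.139],[-.0786+.0225,-.150,.139]])
    N=np.array([[-.0111,sy,.0968]])
    f=lambda P:P@Rz(w).T+[x,y,0]
    return f(B),f(W),f(N)
oT=T([30,163],[25,100],[622,88],[615,28]);oS=S([75,235],[32,213],[430,27],[388,8])
oW=S([218,413],[472,212]);
def res(v,parts=False):
    B,W,N=model(v)
    r=[proj(B,'top')-oT,proj(B,'side')-oS,.7*(proj(W,'side')-oW),proj(N,'side')-S([362,283]),.7*(proj(N,'top')-T([446,205]))]
    return r if parts else np.concatenate([q.ravel() for q in r])
x0=[*ray(T([323,95])[0],'top',.275)[:2],.1,0.03,.19,-.07]
s=least_squares(res,x0,loss='soft_l1');v=s.x
print(v,np.degrees(v[2]));
for r in res(v,1):print(r.tolist())
np.save('v.npy',v)
x,y,w,bx,L,sy=v
f=lambda P:np.array(P)@Rz(w).T+[x,y,0]
print('neck',f([.0131,sy,.0828]),'beam',f([bx,0,.25]))
# overlay
def hexl(z0,z1,r,n,off,sy):
    ang=np.arange(n)*2*np.pi/n+off
    ax=np.array([a,0,.5]);up=np.array([.5,0,.866]);o=np.array([.0755,sy,.0468])
    R=lambda z:[o+ax*z+r*(np.cos(t)*up+np.sin(t)*np.array([0,1,0])) for t in ang]
    return [R(z0),R(z1)]
loops=[]
for sgn in(sy,):
    loops+=hexl(0,.04,.0358,6,np.pi/6,sgn)+hexl(.04,.1,.0249,8,np.pi/8,sgn)
fl=[[-.0786,.15,.1],[-.0786,-.15,.1],[.06,-.15,.02],[.06,.15,.02]]
loops+=[fl,[(np.array(p)+np.array([.0225,0,.039])) for p in fl]]
loops+=[[[bx-.022,L,z],[bx+.022,L,z],[bx+.022,-L,z],[bx-.022,-L,z]] for z in(.225,.275)]
ims=[]
for c,(x1,x2,y1,y2) in(('side',(125,265,145,295)),('top',(125,285,145,245))):
    im=cv2.imread(f'pics/{c}0.png');k=3
    im=cv2.resize(im[y1:y2,x1:x2],None,fx=k,fy=k,interpolation=cv2.INTER_CUBIC)
    for l in loops:
        p=((proj(f(l),c)-[x1,y1]+.5)*k).astype(int);cv2.polylines(im,[p],True,(0,255,255) ,1)
    ims.append(im)
hh=max(i.shape[0] for i in ims)
ims=[cv2.copyMakeBorder(i,0,hh-i.shape[0],0,0,0) for i in ims]
o=np.hstack(ims);o=o[:, :];
import sys
if o.shape[1]>800:o=cv2.resize(o,None,fx=800/o.shape[1],fy=800/o.shape[1],interpolation=cv2.INTER_AREA)
cv2.imwrite('pics/ov.png',o)
# pad & row
q=[(320,202,358,228),(330,227,370,268)]
for c,b in zip(('side','top'),q):print('pad',c,ray(((b[0]+b[2])/2,(b[1]+b[3])/2),c,.009))
im=cv2.imread('pics/top0.png').astype(int);b=im[222:275,325:375];m=(b.max(2)<55).astype(np.uint8)
n,lab,st,ce=cv2.connectedComponentsWithStats(m)
k=1+st[1:,4].argmax();pc=ce[k]+[325,222];pts=np.argwhere(lab==k)[:,::-1].astype(np.float32)+[325,222]
g=np.array([ray(p,'top',.009)[:2] for p in pts],np.float32);print('pad blob',st[k],ray(pc,'top',.009),cv2.minAreaRect(g))
for c,bs in(('side',[(352,178,374,209),(296,197,321,240)]),('top',[(379,245,410,269)])):
    for b in bs:print(c,'row sock',ray(((b[0]+b[2])/2,(b[1]+b[3])/2),c,.056))
E
python3 fit.py
```

```text
[ 0.628   0.1717  0.1396  0.0338  0.1885 -0.0651] 7.998581416562984
[[0.13654208547870894, 1.2952789540809704], [0.015496271390134098, 0.1603324349063655], [0.349383708182188, 1.2105749662148355], [-0.3361576718189667, -0.4152827075865275]]
[[0.12665503700182512, -0.6926885709750081], [-1.539318437449296, -0.7806004574120493], [0.12771601131771604, -1.35900865464302], [-0.4460332343687128, 0.21764753931941527]]
[[-0.06069373366864283, -0.4259528960307989], [-0.22508206231896108, 0.18743078440984107]]
[[0.5440976304519722, 0.939698079942815]]
[[-0.023183776423010727, -0.678620665489737]]
neck [0.65   0.109  0.0828] beam [0.6614 0.1764 0.25  ]
pad side [ 0.4682 -0.2633  0.009 ]
pad top [ 0.4764 -0.2531  0.009 ]Traceback (most recent call last):
  File "fit.py", line 59, in <module>
    k=1+st[1:,4].argmax();pc=ce[k]+[325,222];pts=np.argwhere(lab==k)[:,::-1].astype(np.float32)+[325,222]
        ~~~~~~~~~~~~~~~^^
ValueError: attempt to get argmax of an empty sequence
```

View pics/ov.png

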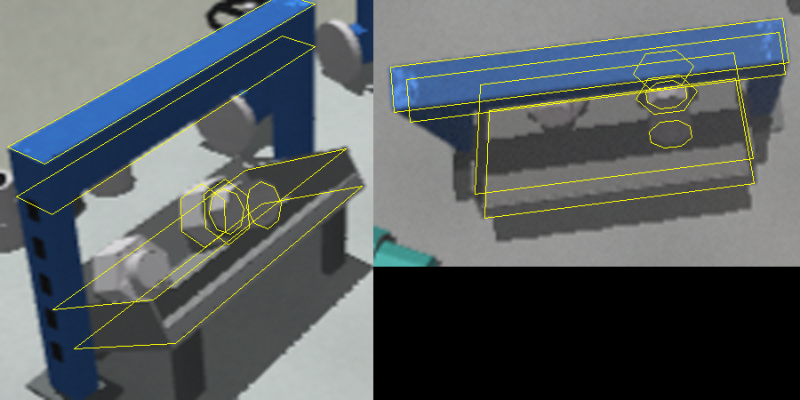

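The model overlay fits within about 1–2 px: bin at (0.628, 0.172) with yaw 8°, neck near (0.650, 0.109, 0.083). Now moving round towards the bin.

>>> {"name": "jog_arm", "arguments": {"steps": [[1,[12,10,10],[0,0,20]],[1,[35,31,12],[0,0,60]],[1,[35,31,12],[0,0,60]],[1,[35,31,12],[0,0,60]],[1,[35,31,12],[0,0,60]],[1,[35,31,12],[0,0,60]],[1,[35,31,12],[0,0,60]],[1,[35,31,12],[0,0,60]],[1,[35,31,12],[0,0,60]],[1,[35,31,12],[0,0,60]],[1,[35,31,12],[0,0,60]],[1,[35,31,12],[0,0,60]]]}}

```text
time_s: 1.7
position: [0.5009, -0.2934, 0.348]
orientation: [[0.277, 0.961, 0.002], [0.961, -0.277, 0.001], [0.001, 0.002, -1.0]]
contact_force: [-0.5, 0.5, -1.2]
grip_width: 0.0916
grip_force: 0.0
```

```bash
sed -i 's/<55/<75/' fit.py; python3 fit.py | tail -6; python3 - <<'E'
import cv2,numpy as np
im=cv2.imread('pics/top0.png');print(im[240:260:6,340:360:6].tolist())
from workcell import sensors
print(sensors.state()['joint_positions'])
E
```

```text
pad side [ 0.4682 -0.2633  0.009 ]
pad top [ 0.4764 -0.2531  0.009 ]
pad blob [  6   6  38  39 914] [ 0.4785 -0.2547  0.009 ] ((0.4777907729148865, -0.25153762102127075), (0.1050151064991951, 0.10480783879756927), 80.67550659179688)
side row sock [ 0.4456 -0.3645  0.056 ]
side row sock [ 0.4929 -0.1203  0.056 ]
top row sock [ 0.4477 -0.3742  0.056 ]
[[[58, 64, 72], [61, 64, 74], [56, 59, 70], [60, 63, 70]], [[56, 63, 72], [58, 62, 73], [63, 65, 75], [61, 64, 72]], [[58, 64, 74], [57, 61, 72], [59, 63, 74], [59, 62, 73]], [[61, 62, 75], [60, 63, 72], [58, 63, 72], [61, 65, 74]]]
[ 0.70208754  0.31725767 -0.36271293  1.46625403  0.11141346  1.37670422
  0.05353266]
```

>>> {"name": "jog_arm", "arguments": {"steps": [[1,[0,34,0],[0,0,84]],[1,[0,34,0],[0,0,84]],[1,[0,34,0],[0,0,84]],[1,[0,34,0],[0,0,84]],[1,[0,34,0],[0,0,84]],[1,[0,34,0],[0,0,84]],[1,[0,34,0],[0,0,84]],[1,[0,34,0],[0,0,84]],[1,[0,34,0],[0,0,84]],[1,[0,34,0],[0,0,84]],[1,[0,34,0],[0,0,84]],[1,[0,34,0],[0,0,84]]]}}

```text
time_s: 2.7
position: [0.4977, 0.0431, 0.3468]
orientation: [[-0.928, 0.373, 0.0], [0.373, 0.928, -0.0], [-0.0, -0.0, -1.0]]
contact_force: [-0.4, -0.5, 1.1]
grip_width: 0.0917
grip_force: 0.0
```

```bash
cat >> h.py <<'E'
from scipy.spatial.transform import Rotation as Ro
from workcell import sensors
def toolR(yaw,th):
    "tool z leaning th deg forward along yaw (deg), camera on the robot's side"
    f=np.array([np.cos(np.radians(yaw)),np.sin(np.radians(yaw)),0]);t=np.radians(th)
    z=f*np.sin(t)-np.array([0,0,np.cos(t)]);y=np.cross([0,0,1],f);return np.c_[np.cross(y,z),y,z]
def go(P,R,s=None):
    s=s or sensors.state()
    print('cm',np.round((np.array(P)-s['position'])*100,1),'deg',np.round(Ro.from_matrix(R@np.array(s['orientation']).T).as_rotvec(degrees=True),1))
E
python3 -c "
from h import *
go([.5,.085,.28],toolR(8,25))"
```

```text
cm [ 0.2  4.2 -6.7] deg [ -3.  -25.1  29.4]
```

>>> {"name": "jog_arm", "arguments": {"steps": [[1,[0.2,4.2,-6.7],[-3,-25,29.4]],[1,[0.2,4.2,-6.7],[-3,-25,29.4]],[1,[0.2,4.2,-6.7],[-3,-25,29.4]],[1,[0.2,4.2,-6.7],[-3,-25,29.4]],[1,[0.2,4.2,-6.7],[-3,-25,29.4]],[1,[0.2,4.2,-6.7],[-3,-25,29.4]],[1,[0.2,4.2,-6.7],[-3,-25,29.4]]]}}

```text
time_s: 3.28
position: [0.4981, 0.0836, 0.2791]
orientation: [[-0.899, -0.133, 0.417], [-0.12, 0.991, 0.057], [-0.421, 0.001, -0.907]]
contact_force: [0.1, -0.6, 0.7]
grip_width: 0.092
grip_force: 0.0
```

```bash
python3 - <<'E'
from h import *
from workcell import look_for
import cv2
s=sensors.state();print(s['position'],s['orientation'],s['joint_positions'])
np.savez('w1.npz',p=s['position'],R=s['orientation'])
a=viewer.grab_frame('side');b=viewer.grab_frame('wrist')
cv2.imwrite('pics/s1.png',a[:,:,::-1]);cv2.imwrite('pics/w1.png',b[:,:,::-1])
for l in('socket','socket_neck','plug'):print(l,[(np.round(d['bbox']).tolist(),round(d['confidence'],2)) for d in look_for(l,'wrist')])
cv2.imwrite('pics/m1.png',np.hstack([cv2.resize(a[60:310,110:310],(400,500)),cv2.resize(b[:,56:],(400,500*1)) ])[:,:,::-1])
E
```

```text
[0.49806988 0.08362423 0.27909651] [[-0.89893163 -0.13294987  0.41742815]
 [-0.1201129   0.99112215  0.05700687]
 [-0.42130134  0.00110677 -0.90692004]] [ 0.57529354  0.01247291 -0.88009989  2.08825368  0.13739239  0.62013984
  1.30657253]
socket [([470.0, 71.0, 512.0, 138.0], 0.93), ([236.0, 179.0, 281.0, 236.0], 0.77), ([16.0, 18.0, 116.0, 99.0], 0.7)]
socket_neck [([472.0, 70.0, 512.0, 137.0], 0.55)]
plug [([315.0, 192.0, 365.0, 234.0], 0.62)]
```

View pics/m1.png

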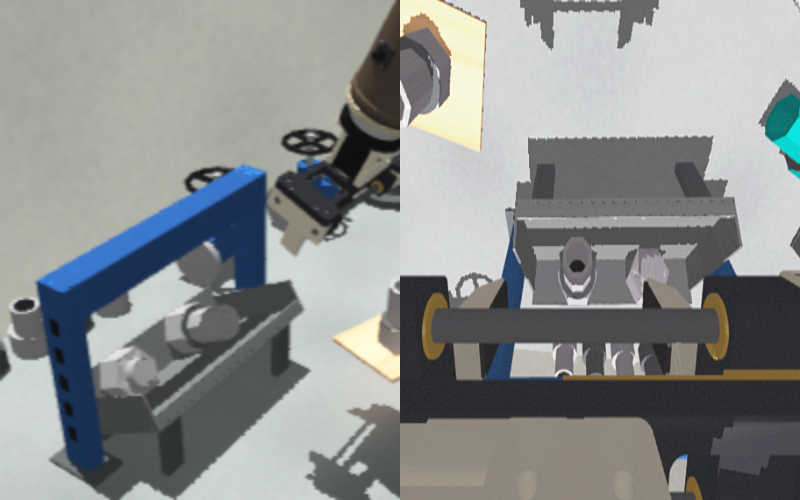

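The picture shows the gripper in front of the bin, with the wide body along the closing axis. In the wrist half, the socket's open neck is at (577,266), the plug at (648,275), and the bin's wall corners at (517,195) and (735,200). Next I'll check the model against these.

```bash
python3 - <<'E'
from h import *
import cv2
np.set_printoptions(precision=4,suppress=True)
d=np.load('w1.npz');i=viewer.camera_info('wrist');T=np.eye(4);T[:3,:3]=d['R'];T[:3,3]=d['p'];T=T@i['T_tool_cam']
def pw(P):
    p=(np.atleast_2d(P)-T[:3,3])@T[:3,:3];return np.c_[i['fx']*p[:,0]/p[:,2]+i['cx'],i['fy']*p[:,1]/p[:,2]+i['cy']]
x,y,w,bx,L,sy=np.load('v.npy');f=lambda P:np.array(P)@Rz(w).T+[x,y,0]
print(sy)
fl=np.array([[-.0786,.15,.1],[-.0786,-.15,.1],[.06,-.15,.02],[.06,.15,.02]]);up=np.array([.5,0,.866])
o=np.array([.0755,sy,.0468]);ax=np.array([-.866,0,.5])
rg=lambda z,r,n,off:[o+ax*z+r*(np.cos(t)*up+np.sin(t)*np.array([0,1,0])) for t in np.arange(n)*2*np.pi/n+off]
L3=[fl,fl+.045*up,rg(.1,.0249,8,np.pi/8),rg(.04,.0358,6,np.pi/6)]
im=cv2.imread('pics/w1.png');a,b,c,e=140,110,420,270;k=2.8
im=cv2.resize(im[b:e,a:c],None,fx=k,fy=k,interpolation=cv2.INTER_CUBIC)
raw=im.copy()
for l in L3: cv2.polylines(im,[((pw(f(l))-[a,b]+.5)*k).astype(int)],True,(0,0,255),1)
cv2.imwrite('pics/wv.png',im); print(im.shape)
print('scale px/mm',np.diff(pw(f([[o[0]+ax[0]*.1,sy,.0968],[o[0]+ax[0]*.1,sy+.01,.0968]])),axis=0)/10)
E
```

```text
-0.06509063096768726
(448, 784, 3)
scale px/mm [[ 0.7194 -0.0042]]
```

View pics/wv.png

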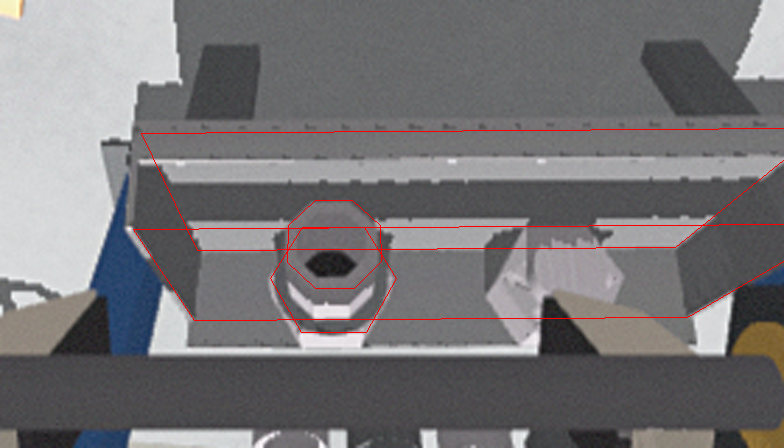

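```bash
python3 - <<'E'
from h import *
x,y,w,bx,L,sy=np.load('v.npy');f=lambda P:np.array(P)@Rz(w).T+[x,y,0]
pre=f([-.0658,-.048,.2155]);g=f([.0192,-.048,.0683]);print(pre,g,(g-pre)*100)
go(pre,toolR(8,30))
E
```

```text
[0.56950949 0.11499399 0.2155    ] [0.65368257 0.12682162 0.0683    ] [  8.41730787   1.18276295 -14.72      ]
cm [ 6.9  3.  -6.5] deg [ 0.4 -5.1  0.4]
```

>>> {"name": "jog_arm", "arguments": {"steps": [[1,[3.5,2,-3.3],[0.4,-5.1,0.4]],[1,[7,3,-6.5],[0.4,-5.1,0.4]],[1,[7,3,-6.5],[0.4,-5.1,0.4]],[1,[7,3,-6.5],[0.4,-5.1,0.4]],[1,[7,3,-6.5],[0.4,-5.1,0.4]]]}}

```text
time_s: 3.95
position: [0.5705, 0.1166, 0.2121]
orientation: [[-0.859, -0.141, 0.492], [-0.122, 0.99, 0.071], [-0.497, 0.001, -0.868]]
contact_force: [0.1, 0.6, -0.7]
grip_width: 0.0915
grip_force: 0.0
```

```bash
python3 - <<'E'
from h import *
x,y,w,bx,L,sy=np.load('v.npy');f=lambda P:np.array(P)@Rz(w).T+[x,y,0]
print(sensors.state()['joint_positions'])
go(f([.0192,-.048,.0683]),toolR(8,30))
E
```

```text
[ 0.30236763  0.22918835 -0.75913017  2.12473614  0.73124687  0.43374715
  0.70117038]
cm [  8.3   1.  -14.4] deg [-0.  -0.2 -0.1]
```

>>> {"name": "jog_arm", "arguments": {"steps": [[1,[1,0.1,-1.8],[0,0,0]],[1,[2,0.25,-3.5],[0,0,0]],[1,[3,0.4,-5.2],[0,0,0]],[1,[4,0.5,-7],[0,0,0]],[1,[5,0.6,-8.7],[0,0,0]],[1,[6,0.7,-10.4],[0,0,0]],[1,[7,0.85,-12.1],[0,0,0]],[1,[7.7,0.9,-13.3],[0,0,0]],[1,[8.3,1,-14.4],[0,0,0]],[1,[8.3,1,-14.4],[0,0,0]]]}}

```text
time_s: 4.78
position: [0.6536, 0.1243, 0.0696]
orientation: [[-0.858, -0.138, 0.495], [-0.12, 0.99, 0.068], [-0.499, -0.001, -0.866]]
contact_force: [-0.6, -0.0, -0.9]
grip_width: 0.0918
grip_force: 0.0
```

```bash
python3 - <<'E'
from h import *
import cv2
x,y,w,bx,L,sy=np.load('v.npy');f=lambda P:np.array(P)@Rz(w).T+[x,y,0]
go(f([.0192,-.048,.0683]),toolR(8,30))
a=viewer.grab_frame('side');b=viewer.grab_frame('wrist')
cv2.imwrite('pics/m2.png',np.hstack([cv2.resize(a[100:300,120:280],(400,500)),cv2.resize(b[:,56:],(400,500)) ])[:,:,::-1])
E
```

```text
cm [ 0.   0.3 -0.1] deg [ 0.1 -0.   0.1]
```

View pics/m2.png

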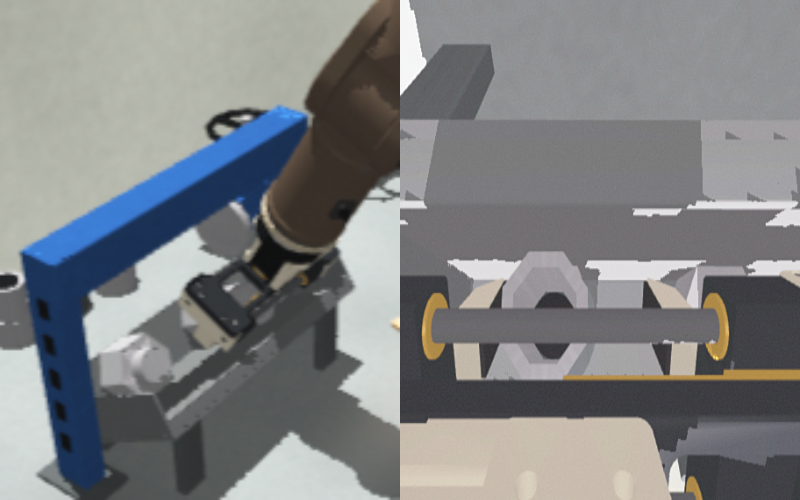

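The neck is between the fingers, left of centre as planned, and nothing is touching. Closing now.

>>> {"name": "jog_arm", "arguments": {"steps": [[0.8,[0,0,0],[0,0,0]],[0.7,[0,0,0],[0,0,0]],[0.6,[0,0,0],[0,0,0]],[0.5,[0,0,0],[0,0,0]],[0.3,[0,0,0],[0,0,0]],[0,[0,0,0],[0,0,0]],[0,[0,0,0],[0,0,0]],[0,[0,0,0],[0,0,0]],[0,[0,0,0],[0,0,0]],[0,[0,0,0],[0,0,0]]], "grip_force": 40}}

```text
time_s: 5.72
position: [0.6535, 0.1193, 0.0715]
orientation: [[-0.858, -0.132, 0.497], [-0.118, 0.991, 0.06], [-0.501, -0.007, -0.866]]
contact_force: [-3.6, -10.0, 7.3]
grip_width: 0.0469
grip_force: 39.5
```

>>> {"name": "jog_arm", "arguments": {"steps": [[0,[-0.5,-0.07,0.5],[0,0,0]],[0,[-1,-0.14,1],[0,0,0]],[0,[-2,-0.3,2],[0,0,0]],[0,[-3,-0.4,3],[0,0,0]],[0,[-4.5,-0.6,4.5],[0,0,0]],[0,[-6,-0.8,6],[0,0,0]],[0,[-7.5,-1,7.5],[0,0,0]],[0,[-9,-1.3,9],[0,0,0]],[0,[-11,-1.5,11],[0,0,0]],[0,[-13,-1.8,13],[0,0,0]],[0,[-15,-2,15],[0,0,0]],[0,[-15,-2,15],[0,0,0]]]}}

```text
time_s: 6.72
position: [0.499, 0.1052, 0.2225]
orientation: [[-0.857, -0.14, 0.495], [-0.122, 0.99, 0.068], [-0.5, -0.002, -0.866]]
contact_force: [-0.3, -0.9, -4.5]
grip_width: 0.0457
grip_force: 39.9
```

```bash
python3 - <<'E'
from h import *
from workcell import look_for
import cv2
s=sensors.state();print(s['position'],s['joint_positions'],s['contact_force'])
np.savez('w3.npz',p=s['position'],R=s['orientation'])
a=viewer.grab_frame('side');b=viewer.grab_frame('wrist')
print([(np.round(d['bbox']).tolist(),round(d['confidence'],2)) for d in look_for('plug','side')])
cv2.imwrite('pics/w3.png',b[:,:,::-1])
cv2.imwrite('pics/m3.png',np.hstack([cv2.resize(a[80:280,120:280],(400,500)),cv2.resize(b[:,56:],(400,500)) ])[:,:,::-1])
E
```

```text
[0.49904155 0.1051561  0.2224646 ] [ 0.36015187  0.06858083 -0.78192578  2.25070792  0.51540864  0.37761985
  0.86673956] [-0.31436183 -0.91523621 -4.4679772 ]
[([159.0, 233.0, 188.0, 258.0], 0.9)]
```

View pics/m3.png

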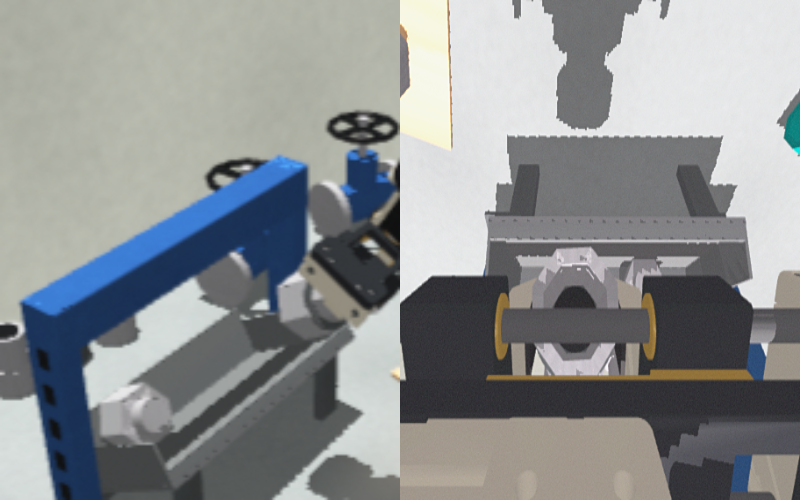

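The socket is clear of the bin and centred in the grip, and the plug is where it was. Now carrying it towards the pad and turning it upright.

```bash
python3 - <<'E'
from h import *
f=np.array([np.cos(np.radians(-9.3)),np.sin(np.radians(-9.3)),0])
go([.47,-.08,.30],toolR(-1,0))
p=np.array([.478,-.252,0])-.0095*f+[0,0,.26]
print(p);go(p,toolR(-9.3,-30))
E
```

```text
cm [ -3.2 -18.4   7.9] deg [-1.7 30.  -8.8]
[ 0.46862487 -0.25046476  0.26      ]
cm [ -3.4 -35.5   3.9] deg [  0.8  60.2 -15.8]
```

>>> {"name": "jog_arm", "arguments": {"steps": [[0,[-1,-1,3],[0,0,0]],[0,[-2,-5,5],[-1,8,-2]],[0,[-3,-9,8],[-1,14,-4]],[0,[-3,-12,8],[-1.5,20,-6]],[0,[-3,-15,8],[-1.7,25,-8]],[0,[-3,-18,8],[-1.7,30,-9]],[0,[-3,-21,8],[-1.5,35,-10]],[0,[-3,-24,8],[-1.2,40,-11.5]],[0,[-3.4,-27,8],[-0.6,45,-13]],[0,[-3.4,-30,7],[0,50,-14]],[0,[-3.4,-33,6],[0.4,55,-15]],[0,[-3.4,-35.5,5],[0.8,60,-15.8]]]}}

```text
time_s: 7.87
position: [0.4698, -0.2533, 0.2685]
orientation: [[-0.854, 0.165, -0.494], [0.145, 0.986, 0.079], [0.5, -0.005, -0.866]]
contact_force: [1.0, -0.4, -4.5]
grip_width: 0.0458
grip_force: 40.0
```

```bash
python3 - <<'E'
from h import *
s=sensors.state();print(s['joint_positions'])
f=np.array([np.cos(np.radians(-9.3)),np.sin(np.radians(-9.3)),0])
go(np.array([.478,-.252,0])-.0095*f+[0,0,.26],toolR(-9.3,-30))
E
```

```text
[ 0.60906181  0.63520573 -0.48672333  1.3079991   0.27350583  1.79249401
  1.52080197]
cm [-0.1  0.3 -0.8] deg [ 0.3 -0.1  0.2]
```

>>> {"name": "jog_arm", "arguments": {"steps": [[0,[0,0.1,-2],[0.2,0,0.2]],[0,[-0.1,0.2,-5],[0.3,-0.1,0.2]],[0,[-0.1,0.3,-8],[0.3,-0.1,0.2]],[0,[-0.1,0.3,-11],[0.3,-0.1,0.2]],[0,[-0.1,0.3,-14],[0.3,-0.1,0.2]],[0,[-0.1,0.3,-16.5],[0.3,-0.1,0.2]],[0,[-0.1,0.3,-17.8],[0.3,-0.1,0.2]],[0,[-0.1,0.3,-18.3],[0.3,-0.1,0.2]],[0,[-0.1,0.3,-18.3],[0.3,-0.1,0.2]]]}}

```text
time_s: 8.62
position: [0.4678, -0.2471, 0.0863]
orientation: [[-0.857, 0.159, -0.491], [0.135, 0.987, 0.083], [0.498, 0.005, -0.867]]
contact_force: [-0.4, 0.1, -5.0]
grip_width: 0.0455
grip_force: 40.0
```

```bash
python3 - <<'E'
from h import *
from workcell import look_for
import cv2
s=sensors.state();p=np.array(s['position']);R=np.array(s['orientation']);print(p)
a=viewer.grab_frame('side');
for l in('socket','pad'):print(l,[(np.round(d['bbox']).tolist(),round(d['confidence'],2)) for d in look_for(l,'side')])
b=viewer.grab_frame('top')
for l in('socket','pad'):print(l,[(np.round(d['bbox']).tolist(),round(d['confidence'],2)) for d in look_for(l,'top')])
# expected upright socket
z=R[:,2];ax=Ro.from_rotvec(0*R[:,1]).apply([0,0,1]);ax=-(np.cos(np.pi/6)*z)+0;  # component
t=np.cross(R[:,1],-z); ax=np.cos(np.pi/6)*-z - np.sin(np.pi/6)*t; 
if ax[2]<.9: ax=np.cos(np.pi/6)*-z + np.sin(np.pi/6)*t
print('axis',ax)
foot=p-.019*z-.076*ax;print('foot',foot)
u=R[:,1];v=np.cross(ax,u)
def rg(h,r,n,off):return [foot+ax*h+r*(np.cos(q)*u+np.sin(q)*v) for q in np.arange(n)*2*np.pi/n+off]
L=[rg(0,.0358,6,0),rg(.04,.0358,6,0),rg(.1,.0249,8,np.pi/8)]
# hexagon corners along u (lying on a flat with corner +-36 in y)
yv=np.radians(-9.3);pf=np.array([.478,-.252,.009]);P=[pf+Rz(yv)@np.array([i*.055,j*.055,0]) for i,j in((1,1),(1,-1),(-1,-1),(-1,1))]
o=[]
for im,c,(x1,y1) in((a,'side',(270,150)),(b,'top',(285,205))):
    k=4;q=cv2.resize(im[y1:y1+125,x1:x1+100],None,fx=k,fy=k,interpolation=cv2.INTER_CUBIC)
    for l,col in((L[0],(255,0,0)),(L[1],(255,0,0)),(L[2],(255,0,0)),(P,(0,255,0))):
        cv2.polylines(q,[((proj(l,c)-[x1,y1]+.5)*k).astype(int)],True,col,1)
    o.append(q)
cv2.imwrite('pics/m4.png',np.hstack(o)[:,:,::-1])
E
```

```text
[ 0.46781695 -0.24714473  0.08628859]
socket [([136.0, 316.0, 185.0, 361.0], 0.87), ([297.0, 198.0, 320.0, 237.0], 0.78), ([324.0, 181.0, 348.0, 219.0], 0.61)]
pad []
socket [([304.0, 231.0, 326.0, 257.0], 0.91), ([377.0, 250.0, 409.0, 270.0], 0.61), ([338.0, 239.0, 369.0, 259.0], 0.6), ([109.0, 229.0, 149.0, 255.0], 0.59)]
pad [([133.0, 155.0, 278.0, 230.0], 0.66), ([333.0, 239.0, 365.0, 270.0], 0.62)]
axis [-0.00345435 -0.0047374   0.99998281]
foot [ 0.47740225 -0.24837002  0.02676935]
```

View pics/m4.png

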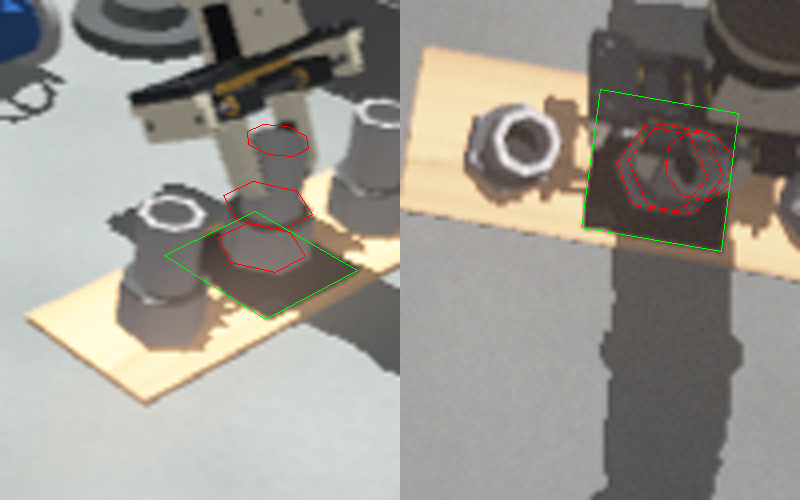

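The side and top views show the socket upright over the middle of the pad. The red model and green pad outlines match, and the foot is about 18 mm up. Lowering gently.

>>> {"name": "jog_arm", "arguments": {"steps": [[0,[0,0,-0.4],[0,0,0]],[0,[0,0,-0.8],[0,0,0]],[0,[0,0,-1.1],[0,0,0]],[0,[0,0,-1.2],[0,0,0]],[0,[0,0,-1.2],[0,0,0]]]}}

```text
time_s: 9.33
position: [0.4675, -0.2473, 0.0753]
orientation: [[-0.857, 0.16, -0.49], [0.135, 0.987, 0.084], [0.497, 0.006, -0.868]]
contact_force: [0.2, -0.1, -5.3]
grip_width: 0.0455
grip_force: 40.0
```

>>> {"name": "jog_arm", "arguments": {"steps": [[0,[0,0,-0.1],[0,0,0]],[0,[0,0,-0.2],[0,0,0]],[0,[0,0,-0.3],[0,0,0]],[0,[0,0,-0.3],[0,0,0]]]}}

```text
time_s: 9.67
position: [0.4679, -0.2473, 0.0732]
orientation: [[-0.858, 0.16, -0.489], [0.136, 0.987, 0.084], [0.496, 0.006, -0.868]]
contact_force: [0.0, 0.8, -0.0]
grip_width: 0.0459
grip_force: 40.0
```

>>> {"name": "jog_arm", "arguments": {"steps": [[0,[0,0,-0.05],[0,0,0]],[0,[0,0,-0.1],[0,0,0]],[0,[0,0,-0.1],[0,0,0]]]}}

```text
time_s: 9.92
position: [0.4678, -0.2472, 0.0731]
orientation: [[-0.858, 0.159, -0.489], [0.136, 0.987, 0.084], [0.496, 0.006, -0.868]]
contact_force: [-2.6, 0.6, 8.8]
grip_width: 0.0458
grip_force: 40.0
```

>>> {"name": "jog_arm", "arguments": {"steps": [[0,[0,0,0.06],[0,0,0]],[0,[0,0,0.06],[0,0,0]],[0,[0,0,0.06],[0,0,0]]], "grip_force": 8}}

```text
time_s: 10.17
position: [0.4675, -0.247, 0.0729]
orientation: [[-0.857, 0.159, -0.49], [0.135, 0.987, 0.084], [0.497, 0.006, -0.868]]
contact_force: [-2.7, 1.0, 6.2]
grip_width: 0.0458
grip_force: 8.0
```

>>> {"name": "jog_arm", "arguments": {"steps": [[0.5,[0,0,0],[0,0,0]],[0.53,[0,0,0],[0,0,0]],[0.56,[0,0,0],[0,0,0]],[0.62,[0,0,0],[0,0,0]],[0.7,[0,0,0],[0,0,0]],[0.8,[0,0,0],[0,0,0]],[0.9,[0,0,0],[0,0,0]],[1,[0,0,0],[0,0,0]],[1,[0,0,0],[0,0,0]],[1,[0,0,0],[0,0,0]]]}}

```text
time_s: 11.0
position: [0.4678, -0.2473, 0.0723]
orientation: [[-0.858, 0.16, -0.489], [0.136, 0.987, 0.084], [0.496, 0.006, -0.868]]
contact_force: [-0.4, -0.6, 0.1]
grip_width: 0.0896
grip_force: 0.0
```

>>> {"name": "jog_arm", "arguments": {"steps": [[1,[0.5,-0.1,0.9],[0,0,0]],[1,[1,-0.2,1.8],[0,0,0]],[1,[2,-0.34,3.5],[0,0,0]],[1,[3,-0.5,5.3],[0,0,0]],[1,[4.5,-0.8,8],[0,0,0]],[1,[6,-1,10.6],[0,0,0]],[1,[8,-1.4,14],[0,0,0]],[1,[10,-1.7,17.5],[0,0,0]],[1,[10,-1.7,21],[0,0,0]],[1,[10,-1.7,22],[0,0,0]],[1,[10,-1.7,22],[0,0,0]]]}}

```text
time_s: 11.92
position: [0.5695, -0.2638, 0.2967]
orientation: [[-0.861, 0.159, -0.483], [0.136, 0.987, 0.083], [0.49, 0.006, -0.872]]
contact_force: [0.6, -0.4, -0.1]
grip_width: 0.0917
grip_force: 0.0
```

```bash
python3 - <<'E'
from h import *
from workcell import look_for
import cv2
a=viewer.grab_frame('side');cv2.imwrite('pics/s5.png',a[:,:,::-1])
S=[np.round(d['bbox']) for d in look_for('socket','side') if d['confidence']>.5];print(*[x.tolist() for x in S])
print(look_for('plug','side')[0])
for b in S:
    # foot-centre estimate via bbox compare with a model socket at candidate spots
    print(b, ray(((b[0]+b[2])/2,(b[1]+b[3])/2),'side',.056))
hx=lambda c,r,h,n,o:[c+np.array([r*np.cos(t),r*np.sin(t),h]) for t in np.arange(n)*2*np.pi/n+o]
for c in([.478,-.252,.009],[.4715,-.2483,.009]):
    c=np.array(c);P=proj(hx(c,.0358,0,6,1.4)+hx(c,.0358,.04,6,1.4)+hx(c,.0249,.1,8,.23),'side');print('pred',P.min(0),P.max(0))
E
```

```text
[136.0, 319.0, 186.0, 362.0] [349.0, 176.0, 373.0, 209.0] [298.0, 199.0, 321.0, 240.0] [323.0, 185.0, 347.0, 222.0]
{'bbox': [161.2, 232.6, 187.9, 258.4], 'confidence': 0.73}
[136. 319. 186. 362.] [0.45727432 0.45375097 0.056     ]
[349. 176. 373. 209.] [ 0.4537446  -0.36564756  0.056     ]
[298. 199. 321. 240.] [ 0.48761142 -0.11806891  0.056     ]
[323. 185. 347. 222.] [ 0.48011706 -0.2472604   0.056     ]
pred [323.79582008 185.05957243] [347.24106803 221.59383127]
pred [324.8271441  186.20351049] [348.41615633 222.90410136]
```

The socket stands free: its bounding box matches an upright socket at the pad centre within 1 px. The neighbours and plug are unchanged, so I'm handing in.

```bash
python3 -c "
from workcell import ticket
print(ticket.hand_in())"
```

```text
the job is handed in; nothing more can be done
None
```

The socket stands upright on the pad with the gripper clear, the plug and both standing sockets look unmoved in the last side view, and the job is handed in; the hand-in gave no verdict.

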